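Safety key out, then find the socket that fits the sharpener's spindle nut

TASK

Make the disc sharpener safe first: pull the yellow safety key out of the grey switch box and leave it in the grey dish. Then try the sockets from the plywood tray on the hex nut at the centre of the grinding disc, put any that do not fit back standing in the tray, and keep the one that goes fully home over the nut, its rim down on the washer. Finish still gripping that socket, seated and upright on the nut; do not let go, and leave the other things on the bench where they are.

Things in the scene. Friction and masses are not known exactly. Their poses are not given: they have to be found in the camera images.
- sharpener: fixed green disc sharpener, 250 (x) x 210 (y) mm, deck 74 mm high, grinding disc of radius 66, its top 80 mm high. Origin: on the bench under the spindle axis; z up. Two spare nuts on pegs at (90, 70) and (90, -70) mm in its frame, up to 109 mm high, have no part in the job
- spindle (a point): on the spindle axis at the top of the washer (radius 29, 85 above the bench), axes as the sharpener's. The fixed hex nut stands here, one of three at random: 18 mm across flats and 24 tall, 24 and 17, or 30 and 10. Two flats look along x. Only its own socket (1.5 mm play a side) goes down to the washer: a smaller one stays on top of the nut, a larger one stops 5 mm or more above the washer
- socket_tray: fixed open plywood tray, 250 (x) x 92 (y) x 18 mm, walls and dividers 6 mm, floor 6 mm thick, three compartments in a row along its x, centred at x = -81, 0 and 81 mm, each about 75 x 80 mm inside. Origin: centre of its underside; z up
- socket_a: loose steel socket, red band, 46 mm over outer flats, 68 mm tall, 250 g. Lower 34 mm: hex body, open below, hex hole 21 mm across flats, 26 mm deep (for the 18 mm nut). From 34 to 68 mm: square drive head 28 x 28 mm, to grip. Origin: centre of lower rim; z up; two flats of the hole and two head faces look along its x. Starts standing in any compartment
- socket_b: loose steel socket, yellow band, 46 mm over outer flats, 68 mm tall, 250 g. Lower 34 mm: hex body, open below, hex hole 27 mm across flats, 19 mm deep (for the 24 mm nut). From 34 to 68 mm: square drive head 28 x 28 mm, to grip. Origin: centre of lower rim; z up; two flats of the hole and two head faces look along its x. Starts standing in any compartment
- socket_c: loose steel socket, blue band, 46 mm over outer flats, 68 mm tall, 250 g. Lower 34 mm: hex body, open below, hex hole 33 mm across flats, 12 mm deep (for the 30 mm nut). From 34 to 68 mm: square drive head 28 x 28 mm, to grip. Origin: centre of lower rim; z up; two flats of the hole and two head faces look along its x. Starts standing in any compartment
- switch_box: fixed grey switch box, 90 (x) x 80 (y) x 50 mm high, with the key slot in the middle of its top, 27 mm deep. Origin: centre of its underside; z up
- key: loose yellow safety key, 69 mm tall, 50 g: black stem 20 (x) x 10 (y) mm up to 29 mm, yellow grip 34 (x) x 14 (y) mm from 29 to 69 mm. Origin: centre of the stem's foot; z towards the grip. Starts upright in the slot, foot 23 mm above the bench, axes as the switch box's, held by two sprung balls; pulled straight up with about 10 to 20 N it comes out, free after 27 mm
- key_mid (a point): point of the key on its long axis, 35 mm from the foot
- dish: fixed grey plastic dish, 110 (x) x 150 (y) x 35 mm, walls and floor 4 to 5 mm thick, open above. Origin: centre of its underside; z up
- glue_bottle: bystander: white bottle with yellow cap, radius 28 mm, 150 mm tall; origin at its base
- screw_jar: bystander: amber jar, radius 33 mm, 80 mm tall; origin at its base
- offcut: bystander: plywood offcut 90 x 60 x 18 mm; origin under its centre
- brush: bystander: hand brush lying on the bench; origin under it
- screwdriver: bystander: screwdriver lying on the bench; origin under it
- sanding_block: bystander: cork sanding block 100 x 60 x 35 mm; origin under its centre
- oil_tin: bystander: blue tin, radius 30 mm, 70 mm tall; origin at its base
Things that resemble listed ones, but are neither listed nor needed, are in the scene too. Of the things that look like the dish, take the one that is farthest from the robot's base at the start.

How it is judged:
By the outcome, as a careful person would: the job done as asked, in the order asked, and still so for the second after the job is handed in, while the arm keeps its last pose, push and grip.
It also fails if it takes over 72 s, if anything falls off the work surface, if the arm or the gripper's body presses on something with over 40 N, if the wrist force passes 120 N, or if a joint passes its speed limit or range.

ROBOT

A 6-joint arm with a two-finger parallel gripper is mounted at the origin on the work surface. World frame = base frame: x ahead of the robot, y to its left, z up, the work surface at z = 0. Lengths are in m, angles in rad, forces in N, time in s.
With the tool pointing down it reaches from about 0.375 to 0.9 m from the base axis. Payload 3.1 kg.
Tool frame: the origin (TCP) lies between the finger pads; the fingertips stand 8 mm ahead of it and the grasp point (between the pads) lies 11 mm behind it; z points along the fingers, y is the line along which they close (so a half turn about z gives the same grasp; the last joint's range is limited). The gripper opens to 87 mm and grips with 3 to 60 N. Pads are 19 mm wide; open, the fingers measure 117 mm over their backs; the gripper's body (75 mm by 190 mm) begins 51 mm behind the grasp point.
Start: joints at [1.032, 0.527, 1.433, -0, 1.181, -0.178], TCP at [0.221, 0.585, 0.231] pointing down, gripper open.
Joint ranges: [-3.08, 3.08], [-0.75, 2.2], [0.22, 2.44], [-1.43, 4.57], [0, 2.65], [-2.85, 2.85]. Speed limits (rad/s): [2.79, 2.79, 3.14, 3.14, 3.14, 3.14].

INTERFACE

Orientations are given as a unit quaternion [x, y, z, w].
In Python, from rig import robot, vision, job gives the robot as it stands.
- The arm moves only by the shell command python3 -m handwheel 'ROWS' [OPENING] [FORCE]. ROWS is JSON, a list of rows, each a list of 4 numbers: the shift along the tool's x, y, z as a fraction of full scale, then the turn about the tool's z as a fraction of full scale. A call has 1 to 20 rows; each row is the pose to reach, as a shift and turn from the pose commanded when the call began, along the tool's axes at that moment, turning the shorter way round; what a row does not reach only later rows make up. Full scale, the value 1, is 300 mm for a shift and 2 pi rad for a turn. A row lasts 1/12 s, in which the tool goes at most 41.7 mm and 7.16 degrees, less where a joint would pass 70% of its speed; a pose out of reach is approached as far as the arm can. A call with a number of a shift or a turn outside -1 to 1 is refused whole. A call with a gripper value outside its range is refused whole. OPENING is the opening in per cent of the stroke, from 0 (shut) to 100 (fully open), set as the call begins (- or left out, the last holds). The fingers move at their own pace and stop on an object; FORCE is the grip in N (left out, the last holds). Time passes only in rows, so rows that repeat a pose let the fingers close. It gives the time, the measured TCP pose, the force, the opening and the grip force at its end, in the units of the state.
- robot.get_obs(): the state, without advancing time (a new reading comes with each control period).
- vision.camera(name): name is "scene" or "top" or "wrist"; returns a dict with "frame" (480x640x3 uint8, red, green, blue), "K" (3x3 intrinsics, pixels), "k1" (the pictures are not rectified: a ray, as slopes to the right and down, at radius r is drawn at 1 + k1 r^2 times it, then the intrinsics apply), "cam_to_world" (4x4, takes a point from camera to world coordinates); the wrist camera has in their place "hand_eye" (4x4, takes a point from camera to tool coordinates, whose origin is the TCP and whose axes are the flange's). Camera axes: x right, y down, z forward; pixel columns grow to the right and rows downward; lengths in m; the calibration is good to about 2 mm. A picture is of the moment at which its call begins: read the wrist's pose just before it. There is no depth.
- job.hand_in(): hands the job in; it is judged then, once.
Trained networks look in the newest picture that a camera, given by its name, has taken for a name from the list of things; names that differ only in an ending like _2 or _b are one class to them, and where a whole thing is asked for, a point or a joint stands for the part that bears it (a point fixed in the world has none). Each returns a list of dicts, best first, with "conf" (0 to 1); they miss things now and then, are a little off and sometimes report something else, mostly with a low value. They report only what shows in the picture. A call takes as long as a camera call. They do not tell look-alikes from the thing itself.
- vision.look_for(camera, label): "point" ([row, column] in pixels, amid what is visible of it).
- vision.outline_of(camera, label): "mask" (480x640 bool, what is visible of it) and "point" ([row, column] in pixels, amid what is visible of it).
The state is a dict: "time": time; "q": joint angles; "joint_velocities": joint speeds; "joint_torque": joint torques, N m; "position": TCP position; "tool_rot": TCP orientation; "ft_force": force on the tool from outside, world axes, zero at the start; "moment": the same for the moment, N m; "grip_width": finger opening in m; "grip_force": force on a finger pad.
Only numpy, scipy, OpenCV 4.12 (cv2) and the standard library are available. Lean on these libraries where they do the work, as an engineer would, in place of code of your own. Each camera call takes 0.05 s, during which the arm holds its last target. There are 200 camera calls.

## Working session

There is one attempt and no reset: what is moved stays moved. The work goes in short steps, Python scripts to look and compute and a shell command to move; the robot and the scene stay as the last step left them, time stands still between calls to the robot, and variables do not carry over. Pictures are saved under pics/ and viewed, at most 10 in all, crops included, and the job is handed in when it is done.

```bash
mkdir -p pics; cat > h.py <<'E'
import numpy as np, cv2
from rig import robot, vision, job
def ray(c,rc,T=None):
    """pixel (row,col)-> origin, dir in world"""
    K=c["K"];k=c["k1"]
    d=np.array([(rc[1]-K[0,2])/K[0,0],(rc[0]-K[1,2])/K[1,1]]);u=d.copy()
    for _ in range(20): u=d/(1+k*(u@u))
    if T is None: T=c["cam_to_world"]
    v=T[:3,:3]@np.array([u[0],u[1],1]);return T[:3,3],v
def at_z(c,rc,z,T=None):
    o,v=ray(c,rc,T);return o+v*(z-o[2])/v[2]
def proj(c,p,T=None):
    if T is None: T=c["cam_to_world"]
    q=T[:3,:3].T@(np.asarray(p)-T[:3,3]);u=q[:2]/q[2];u=u*(1+c["k1"]*(u@u))
    return [c["K"][1,1]*u[1]+c["K"][1,2],c["K"][0,0]*u[0]+c["K"][0,2]]
def wristT(c,o):
    from scipy.spatial.transform import Rotation as R
    T=np.eye(4);T[:3,:3]=R.from_quat(o["tool_rot"]).as_matrix();T[:3,3]=o["position"]
    return T@np.array(c["hand_eye"])
def save(n,f): cv2.imwrite("pics/"+n,cv2.cvtColor(f,cv2.COLOR_RGB2BGR))
E
python3 - <<'E'
from h import *
np.set_printoptions(precision=3,suppress=True)
o=robot.get_obs();print(o)
for n in("top","scene"):
    c=vision.camera(n);save(n+"0.png",c["frame"]);print(n,c["cam_to_world"],c["k1"],c["K"][0,0])
    for l in ["sharpener","socket_tray","socket_a","switch_box","key","dish"]:
        print(l,[(round(d["conf"],2),np.round(d["point"],0).tolist(), at_z(c,d["point"],0.03) if n=="top" else '') for d in vision.look_for(n,l)])
E
```

```text
{'time': 0.0, 'q': array([ 1.031,  0.528,  1.434,  0.   ,  1.181, -0.179]), 'joint_velocities': array([-0.   , -0.   , -0.001, -0.001,  0.   , -0.   ]), 'joint_torque': array([ -0.   , -44.004, -17.659,   0.063,   0.058,  -0.   ]), 'position': array([0.22 , 0.584, 0.23 ]), 'tool_rot': array([ 0.179,  0.984, -0.001, -0.   ]), 'ft_force': array([-0.585,  0.154,  0.019]), 'moment': array([0.04 , 0.003, 0.012]), 'grip_force': 0.0, 'grip_width': 0.08680137718859796}
top [[ 0.011 -0.999  0.053  0.44 ]
 [-1.    -0.011 -0.001 -0.022]
 [ 0.002 -0.053 -0.999  1.649]
 [ 0.     0.     0.     1.   ]] -0.14524782542085082 523.726020991852
sharpener [(0.93, [209.0, 336.0], array([ 0.612, -0.046,  0.03 ]))]
socket_tray [(0.75, [265.0, 184.0], array([0.433, 0.426, 0.03 ])), (0.73, [244.0, 409.0], array([ 0.504, -0.272,  0.03 ]))]
socket_a [(0.65, [262.0, 402.0], array([ 0.449, -0.25 ,  0.03 ])), (0.64, [206.0, 410.0], array([ 0.625, -0.277,  0.03 ])), (0.59, [238.0, 412.0], array([ 0.525, -0.283,  0.03 ]))]
switch_box [(0.58, [267.0, 254.0], array([0.428, 0.206, 0.03 ]))]
key [(0.49, [262.0, 249.0], array([0.443, 0.222, 0.03 ]))]
dish [(0.87, [211.0, 235.0], array([0.603, 0.27 , 0.03 ])), (0.77, [330.0, 184.0], array([0.231, 0.424, 0.03 ])), (0.64, [296.0, 311.0], array([0.342, 0.03 , 0.03 ])), (0.29, [155.0, 386.0], array([ 0.784, -0.199,  0.03 ]))]
scene [[ 0.541  0.72  -0.435  1.093]
 [ 0.841 -0.464  0.279 -0.41 ]
 [-0.001 -0.517 -0.856  1.19 ]
 [ 0.     0.     0.     1.   ]] -0.0015893451931315644 503.3589534349818
sharpener [(0.6, [267.0, 343.0], '')]
socket_tray [(0.96, [297.0, 249.0], ''), (0.37, [272.0, 142.0], '')]
socket_a [(0.89, [287.0, 244.0], ''), (0.79, [258.0, 234.0], ''), (0.69, [313.0, 258.0], '')]
switch_box [(0.73, [365.0, 260.0], ''), (0.56, [180.0, 377.0], ''), (0.24, [256.0, 235.0], '')]
key []
dish [(0.98, [214.0, 432.0], ''), (0.94, [105.0, 393.0], ''), (0.91, [189.0, 310.0], '')]
```

View pics/top0.png

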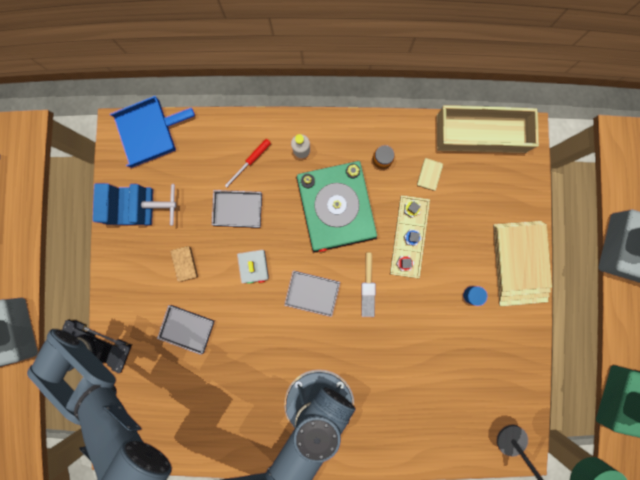

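View pics/scene0.png

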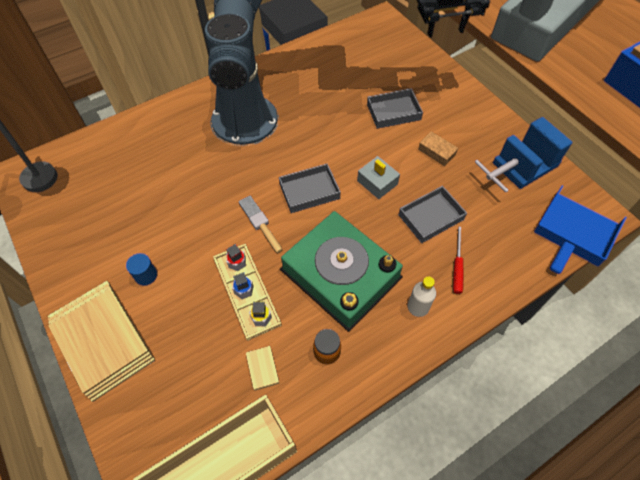

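The top view shows three dishes, at (211,238), (330,186) and (294,313). The farthest from the base is (211,238). The key stands in the switch box at (267,252), and the other grey boxes are off the bench. The sockets in the tray are yellow (209,412), blue (238,412) and red (263,404). The tray's look-alikes are the crate (128,490) and the ply stack. The nut is at (205,337), with the spare nuts at (180,308) and (170,353).

```bash
cat >> h.py <<'E'
def rows(p,yaw_y=None,o=None,z=True):
    """tool shift (fractions) to bring TCP to p, with tool y along world angle yaw_y (mod pi), from measured pose"""
    from scipy.spatial.transform import Rotation as R
    o=o or robot.get_obs();M=R.from_quat(o["tool_rot"]).as_matrix()
    s=M.T@(np.asarray(p)-o["position"])/.3
    t=0
    if yaw_y is not None:
        a=np.arctan2(M[1,1],M[0,1]);d=(yaw_y-a+np.pi/2)%np.pi-np.pi/2
        t=-d/(2*np.pi)   # tool z down
    n=max(np.linalg.norm(s)*300/41.7,abs(t)*360/7.16)
    print("row",np.round(s,4),round(t,4),"n>=",round(n,1),"q6",o["q"][5].round(2))
E
python3 - <<'E'
from h import *
np.set_printoptions(precision=3,suppress=True)
c=vision.camera("top")
for l,z in [("sharpener",.074),("socket_tray",.018),("switch_box",.05),("key",.092),("dish",.035),("socket_a",.068)]:
    for d in vision.outline_of("top",l):
        m=d["mask"].astype(np.uint8);k=np.argwhere(m)
        if len(k)<5: continue
        w=np.array([at_z(c,p,z)[:2] for p in k],np.float32)
        r=cv2.minAreaRect(w);print(l,round(d["conf"],2),np.round(d["point"]),np.array(r[0]),np.array(r[1]),round(r[2],1))
for rc in [(267,252)]: print(at_z(c,rc,.05))
rows([.41,.21,.27],None)
E
python3 - <<'E'
import cv2
a=cv2.imread('pics/top0.png');b=cv2.imread('pics/scene0.png')
import numpy as np
x=cv2.resize(a[180:300,200:320],(400,400),interpolation=2);y=cv2.resize(b[140:240,350:470],(400,400),interpolation=2)
cv2.imwrite('pics/crop1.png',np.hstack([x,y]))
E
```

```text
sharpener 0.78 [208. 334.] [ 0.616 -0.043] [0.245 0.205] 13.3
socket_tray 0.97 [233. 404.] [ 0.53  -0.276] [0.099 0.252] 83.2
switch_box 0.89 [267. 257.] [0.428 0.207] [0.096 0.083] 8.5
switch_box 0.29 [155. 252.] [0.756 0.227] [0.027 0.178] 46.3
key 0.66 [158. 386.] [ 0.766 -0.185] [0.059 0.072] 64.1
key 0.49 [265. 249.] [0.431 0.206] [0.033 0.019] 9.1
dish 0.97 [211. 238.] [0.61  0.264] [0.156 0.113] 88.3
dish 0.84 [329. 185.] [0.233 0.418] [0.158 0.117] 71.7
dish 0.81 [298. 312.] [0.35  0.028] [0.152 0.111] 77.0
socket_a 0.74 [208. 411.] [ 0.615 -0.276] [0.052 0.049] 0.1
socket_a 0.71 [262. 404.] [ 0.446 -0.254] [0.042 0.046] 0.5
socket_a 0.66 [238. 414.] [ 0.523 -0.276] [0.046 0.049] 0.6
socket_a 0.58 [291. 370.] [ 0.379 -0.144] [0.193 0.042] 0.5
socket_a 0.55 [209. 333.] [ 0.616 -0.042] [0.252 0.208] 12.8
[0.429 0.21  0.05 ]
row [-1.032 -0.946 -0.132] 0 n>= 10.1 q6 -0.18
```

View pics/crop1.png

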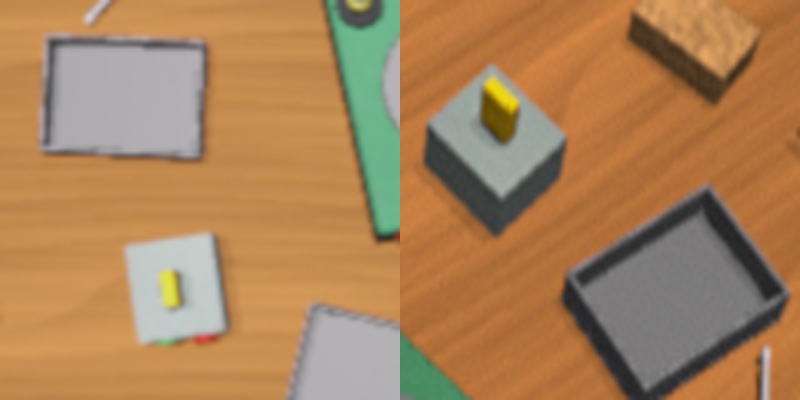

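The crop shows the key upright in the grey box at top (265,250), with its long side along the box's x. The chosen dish is the farthest one, and it is empty. Next I'll move above the key for a wrist look.

```bash
python3 - <<'E'
from h import *
rows([.42,.206,.25],np.radians(98.8))
E
```

```text
row [-1.0676 -0.9466 -0.0648] -0.0819 n>= 10.3 q6 -0.18
```

```bash
python3 -m handwheel '[[-1,-0.95,-0.065,-0.082],[-1,-0.95,-0.065,-0.082],[-1,-0.95,-0.065,-0.082],[-1,-0.95,-0.065,-0.082],[-1,-0.95,-0.065,-0.082],[-1,-0.95,-0.065,-0.082],[-1,-0.95,-0.065,-0.082],[-1,-0.95,-0.065,-0.082],[-1,-0.95,-0.065,-0.082],[-1,-0.95,-0.065,-0.082],[-1,-0.95,-0.065,-0.082],[-1,-0.95,-0.065,-0.082],[-1,-0.95,-0.065,-0.082],[-1,-0.95,-0.065,-0.082]]' 60 30
cat > look.py <<'E'
import sys
from h import *
np.set_printoptions(precision=4,suppress=True)
name,specs=sys.argv[1],sys.argv[2:]
o=robot.get_obs();c=vision.camera("wrist");T=wristT(c,o);save(name,c["frame"]);print("pos",o["position"],"cam",T[:3,3],"fwd",T[:3,2])
for s in specs:
    l,z=s.split(":");z=float(z)
    for d in vision.outline_of("wrist",l):
        k=np.argwhere(cv2.erode(d["mask"].astype(np.uint8),np.ones((1,1))))
        if len(k)<9: continue
        w=np.array([at_z(c,p,z,T)[:2] for p in k],np.float32);r=cv2.minAreaRect(w)
        print(l,round(d["conf"],2),np.round(d["point"]),"centre",np.array(r[0]),"size",np.array(r[1]),round(r[2],1))
E
python3 look.py w1.png key:.092 switch_box:.05
```

```text
time: 2.22
position: [0.3998, 0.2132, 0.25]
tool_rot: [-0.078, 0.997, 0.0, -0.0]
ft_force: [0.6, 0.2, 0.4]
grip_width: 0.0521
grip_force: 0.0
pos [0.3998 0.2132 0.25  ] cam [0.3281 0.202  0.4042] fwd [ 0.2666  0.0425 -0.9629]
key 0.62 [250. 311.] centre [0.429  0.2076] size [0.0418 0.0152] 8.1
switch_box 0.76 [233. 313.] centre [0.4299 0.207 ] size [0.1043 0.0811] 8.9
```

View pics/w1.png

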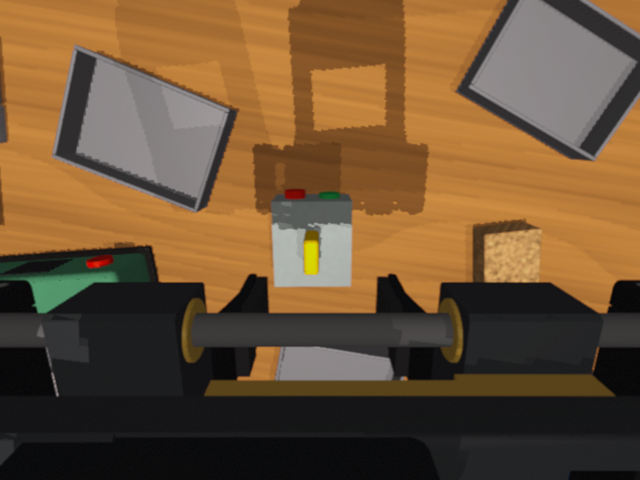

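The wrist view shows the key at (250,311) in the box, between the fingers. Both cameras agree on about (0.431, 0.207), yaw about 9°.

```bash
python3 - <<'E'
from h import *
rows([.431,.207,.064],np.radians(98.8))
E
```

```text
row [-0.0997 -0.0379  0.6197] 0.0006 n>= 4.5 q6 -1.49
```

```bash
python3 -m handwheel '[[-0.1,-0.038,0.1,0],[-0.1,-0.038,0.2,0],[-0.1,-0.038,0.3,0],[-0.1,-0.038,0.4,0],[-0.1,-0.038,0.48,0],[-0.1,-0.038,0.54,0],[-0.1,-0.038,0.58,0],[-0.1,-0.038,0.61,0],[-0.1,-0.038,0.62,0],[-0.1,-0.038,0.62,0],[-0.1,-0.038,0.62,0]]' 60 40 
python3 -m handwheel '[[0,0,0,0],[0,0,0,0],[0,0,0,0],[0,0,0,0],[0,0,0,0],[0,0,0,0],[0,0,0,0]]' 0 45
```

```text
time: 3.28
position: [0.4323, 0.206, 0.0645]
tool_rot: [-0.078, 0.997, 0.0, 0.0]
ft_force: [0.7, -0.5, 0.0]
grip_width: 0.0525
grip_force: 0.0
time: 3.87
position: [0.432, 0.2062, 0.0642]
tool_rot: [-0.076, 0.997, 0.001, 0.0]
ft_force: [-2.7, 16.8, -4.0]
grip_width: 0.0135
grip_force: 45.8
```

```bash
python3 -m handwheel '[[0,0,-0.02,0],[0,0,-0.04,0],[0,0,-0.06,0],[0,0,-0.08,0],[0,0,-0.1,0],[0,0,-0.13,0],[0,0,-0.18,0],[0,0,-0.23,0],[0,0,-0.28,0],[0,0,-0.28,0],[0,0,-0.28,0]]'
python3 - <<'E'
from h import *
rows([.61,.264,.15],np.radians(90)) 
E
```

```text
time: 4.78
position: [0.4328, 0.2053, 0.1491]
tool_rot: [-0.077, 0.997, -0.0, 0.001]
ft_force: [0.6, 0.7, -1.1]
grip_width: 0.0139
grip_force: 45.0
row [-0.6136  0.1026 -0.0014] 0.0246 n>= 4.5 q6 -1.52
```

```bash
python3 -m handwheel '[[-0.1,0.02,0,0],[-0.2,0.03,0,0],[-0.3,0.05,0,0],[-0.4,0.07,0,0],[-0.5,0.08,0,0],[-0.58,0.1,0,0.02],[-0.614,0.103,0,0.025],[-0.614,0.103,0.1,0.025],[-0.614,0.103,0.2,0.025],[-0.614,0.103,0.27,0.025],[-0.614,0.103,0.31,0.025],[-0.614,0.103,0.32,0.025],[-0.614,0.103,0.32,0.025],[-0.614,0.103,0.32,0.025]]'
python3 -m handwheel '[[0,0,0,0],[0,0,0,0],[0,0,0,0],[0,0,0,0],[0,0,-0.1,0],[0,0,-0.2,0],[0,0,-0.35,0],[0,0,-0.45,0],[0,0,-0.5,0],[0,0,-0.5,0],[0,0,-0.5,0]]' 50 20
python3 - <<'E'
from h import *
c=vision.camera("top")
cv2.imwrite("pics/crop2.png",cv2.cvtColor(cv2.resize(c["frame"][150:300,190:440],(800,480),interpolation=2),cv2.COLOR_RGB2BGR))
rows([.55,-.05,.30],np.radians(102.7)) 
E
```

```text
time: 5.95
position: [0.61, 0.2645, 0.0527]
tool_rot: [0.001, 1.0, 0.0, 0.001]
ft_force: [0.2, 0.7, -0.2]
grip_width: 0.0136
grip_force: 45.0
time: 6.87
position: [0.6097, 0.2645, 0.2035]
tool_rot: [0.001, 1.0, 0.0, 0.001]
ft_force: [-0.6, -0.6, -0.1]
grip_width: 0.0435
grip_force: 0.0
row [ 0.193  -1.048  -0.3273] -0.0357 n>= 8.0 q6 -1.33
```

View pics/crop2.png

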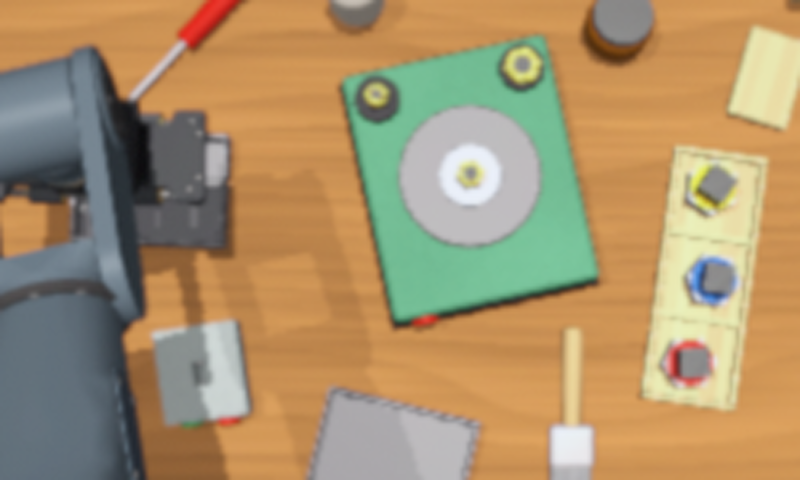

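The key has left the box. The centre nut is at crop (470,174), the red socket at (692,362), blue (717,277) and yellow (717,185). I'll look closely at the nut with the wrist camera.

```bash
python3 -m handwheel '[[0.19,-0.1,0,-0.02],[0.19,-0.2,0,-0.036],[0.19,-0.35,0,-0.036],[0.19,-0.5,0,-0.036],[0.19,-0.65,0,-0.036],[0.19,-0.8,0,-0.036],[0.19,-0.95,0,-0.036],[0.19,-1,0,-0.036],[0.19,-1,0,-0.036],[0.19,-1,0,-0.036],[0.19,-1,0,-0.036]]' 60
cat > nut.py <<'E'
from h import *
np.set_printoptions(precision=4,suppress=True)
o=robot.get_obs();c=vision.camera("wrist");T=wristT(c,o);f=c["frame"];save("w2.png",f)
ct=vision.camera("top");print("top nut at .1:",at_z(ct,(204.4,336.9),.1), o["position"])
p=proj(c,[.62,-.047,.09],T);print(p)
for l in ("sharpener","key","dish","spindle"):print(l,[(round(d["conf"],2),np.round(d["point"])) for d in vision.look_for("wrist",l)])
r,q=map(int,p);cr=f[max(r-60,0):r+60,q-80:q+80];save("crop3.png",cv2.resize(cr,(800,600),interpolation=2));print("crop origin",max(r-60,0),q-80,cr.shape)
for l in ("key","dish"):print("top",l,[(round(d["conf"],2),np.round(d["point"])) for d in vision.look_for("top",l)])
E
python3 nut.py
```

```text
time: 7.83
position: [0.5503, -0.035, 0.2004]
tool_rot: [-0.111, 0.994, 0.001, -0.002]
ft_force: [0.9, 0.4, -0.7]
grip_width: 0.052
grip_force: 0.0
top nut at .1: [ 0.6178 -0.0468  0.1   ] [ 0.5503 -0.035   0.2004]
[np.float64(315.25121235827294), np.float64(287.79412148733707)]
sharpener [(0.62, array([237., 299.]))]
key []
dish [(0.9, array([289., 580.])), (0.87, array([ 38., 453.])), (0.19, array([134.,  43.]))]
spindle []
crop origin 255 207 (120, 160, 3)
top key []
top dish [(0.89, array([328., 176.])), (0.61, array([212., 240.]))]
```

View pics/crop3.png

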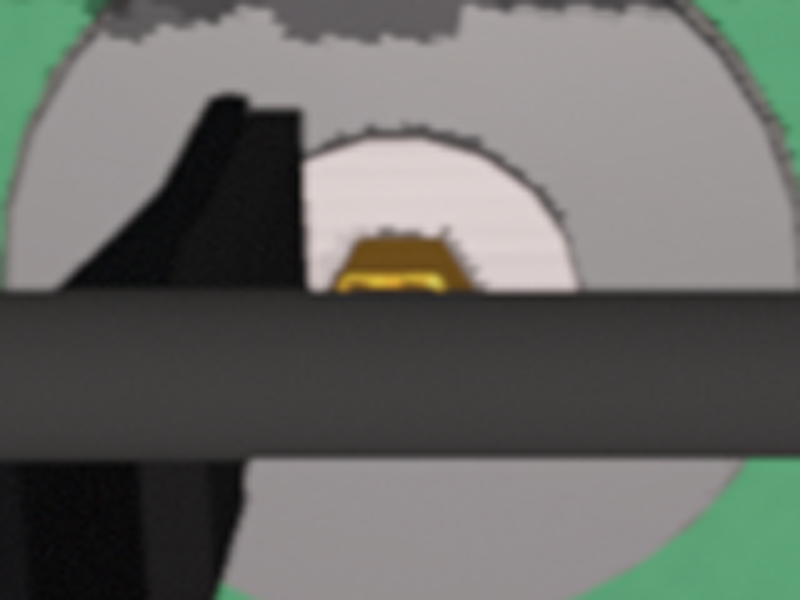

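The crossbar hides the nut, which is at about (310,290). Image up points toward the robot, so I'll move the tool forward and up.

```bash
python3 -m handwheel '[[-0.12,0,-0.1,0],[-0.2,0,-0.14,0],[-0.2,0,-0.14,0],[-0.2,0,-0.14,0],[-0.2,0,-0.14,0]]' 100
sed -i 's/crop3/crop4/;s/w2.png/w3.png/' nut.py; python3 nut.py
```

```text
time: 8.65
position: [0.6091, -0.0217, 0.2435]
tool_rot: [-0.112, 0.994, 0.0, -0.001]
ft_force: [-0.8, -1.0, -0.0]
grip_width: 0.0781
grip_force: 0.0
top nut at .1: [ 0.6178 -0.0468  0.1   ] [ 0.6091 -0.0217  0.2435]
[np.float64(229.08559669950608), np.float64(290.64702862368625)]
sharpener [(0.81, array([191., 295.]))]
key [(0.87, array([269., 590.])), (0.26, array([  2., 111.]))]
dish [(0.8, array([247., 554.])), (0.73, array([ 16., 455.]))]
spindle [(0.56, array([189., 292.]))]
crop origin 169 210 (120, 160, 3)
top key []
top dish [(0.94, array([327., 173.])), (0.83, array([212., 241.])), (0.82, array([299., 333.]))]
```

View pics/crop4.png

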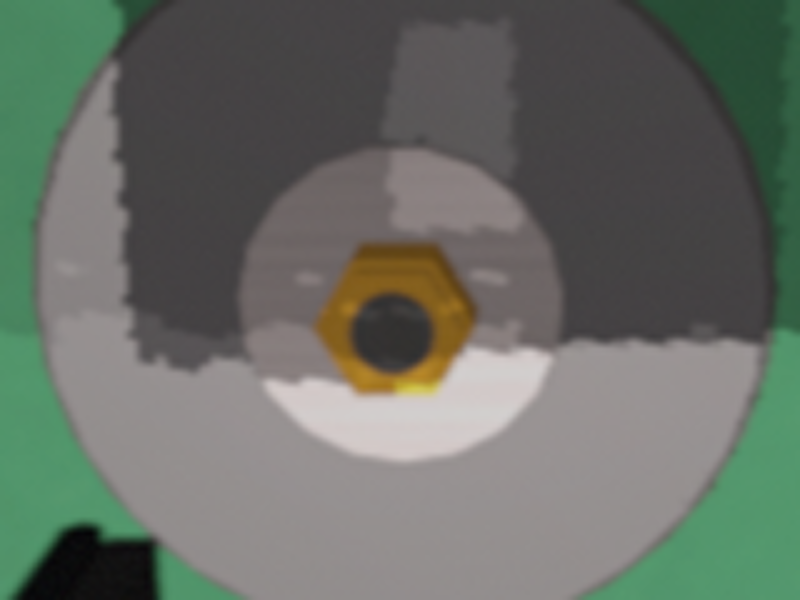

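The nut's corner width is about 157 px, against 320 px for the 58 mm washer. That makes it about 27 mm over corners, so it is the 24 mm nut and needs the yellow socket. The key is seen in the dish at wrist (269,590). Next I'll look at the yellow socket.

```bash
python3 - <<'E'
from h import *
o=robot.get_obs();c=vision.camera("wrist");T=wristT(c,o)
print("spindle",at_z(c,(229.8,290.2),.085,T))
f=c["frame"][169:289,210:370];
m=cv2.inRange(cv2.cvtColor(cv2.resize(f,(800,600),interpolation=2),cv2.COLOR_RGB2HSV),(12,140,60),(35,255,255))
k=np.argwhere(m);print(k.min(0),k.max(0))
rows([.61,-.275,.25],np.radians(102.8))
E
```

```text
spindle [ 0.62284881 -0.04805361  0.085     ]
[243 321] [388 477]
row [ 0.1858 -0.8218 -0.0204] -0.0 n>= 6.1 q6 -2.01
```

```bash
python3 -m handwheel '[[0.05,-0.1,-0.02,0],[0.19,-0.82,-0.02,0],[0.19,-0.82,-0.02,0],[0.19,-0.82,-0.02,0],[0.19,-0.82,-0.02,0],[0.19,-0.82,-0.02,0],[0.19,-0.82,-0.02,0],[0.19,-0.82,-0.02,0],[0.19,-0.82,-0.02,0],[0.19,-0.82,-0.02,0]]' 
python3 look.py w4.png socket_b:.068 socket_tray:.018
python3 - <<'E'
import cv2
f=cv2.imread('pics/w4.png');cv2.imwrite('pics/crop5.png',cv2.resize(f[120:300,200:440],(800,600),interpolation=2))
E
```

```text
time: 9.93
position: [0.6087, -0.2728, 0.2498]
tool_rot: [-0.112, 0.994, 0.001, -0.0]
ft_force: [0.3, 0.5, -1.1]
grip_width: 0.0871
grip_force: 0.0
pos [ 0.6087 -0.2728  0.2498] cam [ 0.538  -0.2892  0.4041] fwd [ 0.2629  0.0618 -0.9629]
socket_b 0.88 [128. 328.] centre [ 0.5304 -0.2853] size [0.0473 0.0425] 20.5
socket_b 0.68 [217. 310.] centre [ 0.611  -0.2844] size [0.0491 0.0457] 57.4
socket_b 0.64 [ 43. 374.] centre [ 0.4569 -0.2646] size [0.0423 0.0567] 63.5
socket_b 0.54 [279. 248.] centre [ 0.6939 -0.3336] size [0.0524 0.0617] 73.3
socket_tray 0.64 [107. 341.] centre [ 0.5334 -0.2801] size [0.092  0.2491] 82.5
```

View pics/crop5.png

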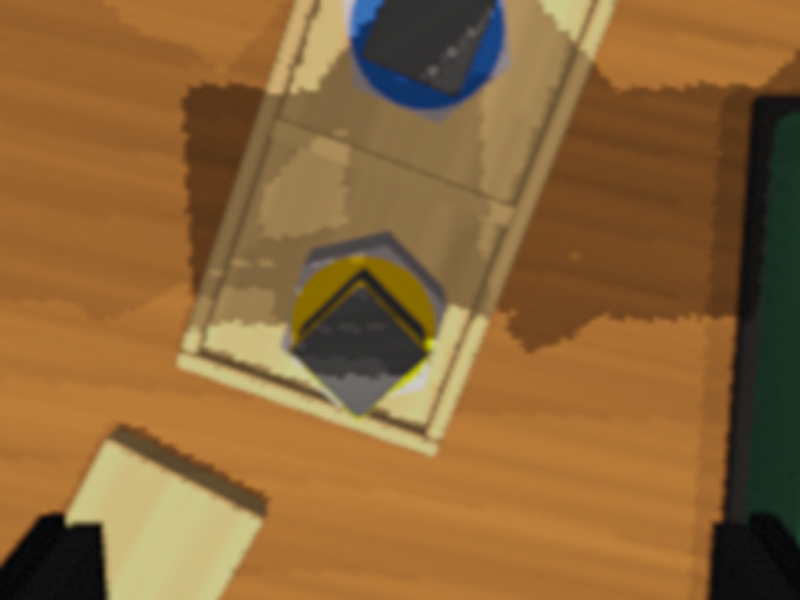

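The yellow socket's head corners in the crop are (360,285), (430,350), (360,417) and (290,350). I'll convert those to a pose.

```bash
python3 - <<'E'
from h import *
np.set_printoptions(precision=4,suppress=True)
o=robot.get_obs();c=vision.camera("wrist");T=wristT(c,o)
P=np.array([at_z(c,(120+y/3.333,200+x/3.333),.074,T)[:2] for x,y in [(360,285),(430,350),(360,417),(290,350)]])
print(P,P.mean(0))
for i in range(4):
    d=P[(i+1)%4]-P[i];print(np.linalg.norm(d),np.degrees(np.arctan2(d[1],d[0]))%90)
ct=vision.camera("top");m=ct["frame"];save("top1.png",m)
Q=np.array([at_z(c,(120+y/3.333,200+x/3.333),.018,T)[:2] for x,y in [(180,358),(435,452)]]);print(Q)
for a in(57.5,147.5): rows([*P.mean(0),.2],np.radians(a))
E
```

```text
[[ 0.6008 -0.2873]
 [ 0.6145 -0.2642]
 [ 0.6381 -0.2791]
 [ 0.6233 -0.3025]] [ 0.6192 -0.2833]
0.026827007033094236 59.404502074996266
0.027908496108052145 57.61176067764314
0.02762506051210378 57.64758885299999
0.027098654650835868 55.896395823944175
[[ 0.6484 -0.3395]
 [ 0.6613 -0.2503]]
row [-0.0247 -0.0408  0.1678] 0.1262 n>= 6.3 q6 -2.38
row [-0.0247 -0.0408  0.1678] -0.1238 n>= 6.2 q6 -2.38
```

```bash
python3 - <<'E'
from h import *
rows([.6192,-.2833,.1],np.radians(57.6))
E
python3 -m handwheel '[[-0.025,-0.041,0.05,0.02],[-0.025,-0.041,0.1,0.04],[-0.025,-0.041,0.1,0.06],[-0.025,-0.041,0.1,0.08],[-0.025,-0.041,0.1,0.1],[-0.025,-0.041,0.1,0.12],[-0.025,-0.041,0.1,0.126],[-0.025,-0.041,0.1,0.126],[-0.025,-0.041,0.1,0.126],[-0.025,-0.041,0.1,0.126]]' 100
python3 look.py w5.png socket_b:.074
python3 - <<'E'
from h import *
rows([.6192,-.2833,.051],np.radians(57.6))
E
```

```text
row [-0.0247 -0.041   0.5011] 0.1259 n>= 6.3 q6 -2.38
time: 11.02
position: [0.6191, -0.2845, 0.2202]
tool_rot: [0.279, 0.96, -0.0, 0.0]
ft_force: [-0.1, -1.0, -0.2]
grip_width: 0.0869
grip_force: 0.0
pos [ 0.6191 -0.2845  0.2202] cam [ 0.5579 -0.2447  0.3744] fwd [ 0.2285 -0.1442 -0.9628]
socket_b 0.81 [ 34. 236.] centre [ 0.4628 -0.2602] size [0.0458 0.0526] 72.7
socket_b 0.71 [132. 268.] centre [ 0.5326 -0.2808] size [0.0462 0.0415] 20.6
row [0.0023 0.0043 0.5638] -0.0003 n>= 4.1 q6 -1.6
```

```bash
python3 -m handwheel '[[0,0.004,0.1,0],[0,0.004,0.2,0],[0,0.004,0.3,0],[0,0.004,0.4,0],[0,0.004,0.48,0],[0,0.004,0.53,0],[0,0.004,0.555,0],[0,0.004,0.564,0],[0,0.004,0.564,0],[0,0.004,0.564,0]]' 100
python3 -m handwheel '[[0,0,0,0],[0,0,0,0],[0,0,0,0],[0,0,0,0],[0,0,0,0],[0,0,0,0],[0,0,0,0],[0,0,0,0],[0,0,0,0],[0,0,0,0]]' 0 40
```

```text
time: 11.95
position: [0.6206, -0.2846, 0.0521]
tool_rot: [0.28, 0.96, -0.0, 0.001]
ft_force: [0.5, -0.1, 0.1]
grip_width: 0.087
grip_force: 0.0
time: 12.78
position: [0.6197, -0.2842, 0.0508]
tool_rot: [0.28, 0.96, -0.0, 0.0]
ft_force: [-0.6, -1.6, 0.5]
grip_width: 0.0284
grip_force: 0.5
```

```bash
python3 -m handwheel '[[0,0,0,0],[0,0,0,0],[0,0,0,0],[0,0,-0.05,0],[0,0,-0.12,0],[0,0,-0.25,0],[0,0,-0.38,0],[0,0,-0.5,0],[0,0,-0.6,0.02],[0,0,-0.65,0.041],[0,0,-0.65,0.041],[0,0,-0.65,0.041]]' 0 40
cat > disc.py <<'E'
import sys
from h import *
from scipy.optimize import least_squares
np.set_printoptions(precision=4,suppress=True)
def fit(c,T,f,dbg=None):
    h=cv2.cvtColor(f,cv2.COLOR_RGB2HSV)
    g=((h[...,0]>60)&(h[...,0]<95)&(h[...,1]>90)).astype(np.uint8)
    # rays outward from guess centre: first transition to green near r=66
    x0=np.array([.62,-.047])
    for it in range(3):
        pts=[]
        for a in np.radians(np.arange(0,360,2)):
            rr=np.arange(.050,.082,.0003)
            px=np.array([proj(c,[x0[0]+r*np.cos(a),x0[1]+r*np.sin(a),.080],T) for r in rr])
            if px.min()<1 or px[:,0].max()>478 or px[:,1].max()>638: continue
            v=g[px[:,0].round().astype(int),px[:,1].round().astype(int)]
            k=h[px[:,0].round().astype(int),px[:,1].round().astype(int)]
            i=np.argmax(v)
            if v[i] and i>5 and v[i:i+10].mean()>.8 and (k[:i-4,2]>50).mean()>.9: pts.append([x0[0]+rr[i]*np.cos(a),x0[1]+rr[i]*np.sin(a)])
        pts=np.array(pts)
        if len(pts)<20: return len(pts)
        s=least_squares(lambda q:np.hypot(*(pts-q[:2]).T)-q[2],[*x0,.066],loss="soft_l1",f_scale=.0008);x0=s.x[:2]
    return len(pts),s.x
if __name__=="__main__":
    o=robot.get_obs();c=vision.camera("wrist");T=wristT(c,o);save("w6.png",c["frame"])
    print(o["position"],"wrist now",fit(c,T,c["frame"]))
    # earlier view
    o3=dict(position=np.array([0.6091,-0.0217,0.2435]),tool_rot=np.array([-.112,.994,0,-.001]))
    f=cv2.cvtColor(cv2.imread("pics/w3.png"),cv2.COLOR_BGR2RGB);print("w3",fit(c,wristT(c,o3),f))
    o2=dict(position=np.array([0.5503,-0.035,0.2004]),tool_rot=np.array([-.111,.994,.001,-.002]))
    f=cv2.cvtColor(cv2.imread("pics/w2.png"),cv2.COLOR_BGR2RGB);print("w2",fit(c,wristT(c,o2),f))
    for n in("top","scene"):
        ct=vision.camera(n);print(n,fit(ct,ct["cam_to_world"],ct["frame"]))
    for n in("top0","scene0"):
        f=cv2.cvtColor(cv2.imread(f"pics/{n}.png"),cv2.COLOR_BGR2RGB);ct=vision.camera(n[:-1]);print(n,fit(ct,ct["cam_to_world"],f))
    rows([.60,-.13,.245],np.radians(42.8))
E
python3 disc.py
```

```text
time: 13.78
position: [0.6195, -0.2837, 0.246]
tool_rot: [0.4, 0.917, 0.0, 0.0]
ft_force: [-0.1, -0.2, -2.1]
grip_width: 0.028
grip_force: 40.0
[ 0.6195 -0.2837  0.246 ] wrist now (92, array([ 0.6215, -0.0496,  0.0679]))
w3 (178, array([ 0.6206, -0.0468,  0.0675]))
w2 (115, array([ 0.6199, -0.0466,  0.0677]))
top (180, array([ 0.6201, -0.0458,  0.0702]))
scene (180, array([ 0.6216, -0.0484,  0.0687]))
top0 (180, array([ 0.62  , -0.0459,  0.07  ]))
scene0 (180, array([ 0.6215, -0.0484,  0.0687]))
row [ 0.4174  0.3012 -0.0043] -0.0001 n>= 3.7 q6 -1.34
```

Six fits put the spindle at about (0.621, -0.047). I'll carry the socket above the nut.

```bash
python3 - <<'E'
from h import *
rows([.6208,-.0472,.19],np.radians(42.8))
E
```

```text
row [0.5721 0.5397 0.1795] -0.0001 n>= 5.8 q6 -1.34
```

```bash
python3 -m handwheel '[[0.08,0.08,0,0],[0.18,0.17,0,0],[0.28,0.26,0,0],[0.38,0.36,0,0],[0.48,0.45,0,0],[0.55,0.52,0,0],[0.572,0.54,0,0],[0.572,0.54,0.08,0],[0.572,0.54,0.15,0],[0.572,0.54,0.18,0],[0.572,0.54,0.18,0],[0.572,0.54,0.18,0],[0.572,0.54,0.18,0]]' 0 40
python3 - <<'E'
from h import *
np.set_printoptions(precision=4,suppress=True)
o=robot.get_obs();print(o["position"],o["tool_rot"],o["grip_width"])
c=vision.camera("scene");f=c["frame"]
print("pred spindle",proj(c,[.6208,-.0472,.085]),"pred rim",proj(c,[*o["position"][:2],o["position"][2]-.045]))
p=proj(c,[*o["position"][:2],o["position"][2]-.02])
for d in vision.outline_of("scene","socket_b"):print(round(d["conf"],2),np.round(d["point"]),d["mask"].sum())
r,q=map(int,p);r0,q0=max(0,r-45),q-60;save("crop6.png",cv2.resize(f[r0:r0+90,q0:q0+120],(800,600),interpolation=cv2.INTER_CUBIC));print(r0,q0)
E
```

```text
time: 15.12
position: [0.6233, -0.0488, 0.1926]
tool_rot: [0.402, 0.916, 0.0, 0.001]
ft_force: [-0.1, -0.6, -2.1]
grip_width: 0.0277
grip_force: 40.0
[ 0.6233 -0.0488  0.1926] [0.4015 0.9158 0.0001 0.0009] 0.027733299136105935
pred spindle [np.float64(258.21426735993975), np.float64(341.5969279963037)] pred rim [np.float64(246.8489756050412), np.float64(342.50065051497853)]
0.6 [286. 243.] 393
0.57 [258. 235.] 388
0.57 [245. 344.] 394
196 282
```

View pics/crop6.png

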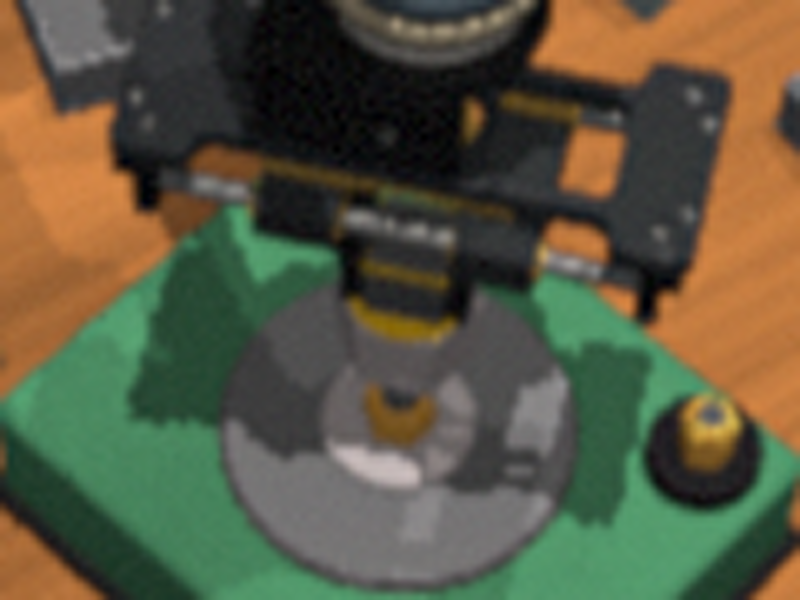

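The yellow socket is held above the nut: band at crop (405,330), nut at (401,405). I'll line it up and descend gently.

```bash
cat > st.py <<'E'
import sys
from h import *
np.set_printoptions(precision=4,suppress=True)
P=[];F=[];M=[]
for _ in range(4):
    vision.camera("wrist");o=robot.get_obs();P.append(o["position"]);F.append(o["ft_force"]);M.append(o["moment"])
o["position"]=np.mean(P,0);print(o["position"],"sd",np.std(P,0),"F",np.mean(F,0),"M",np.mean(M,0),"w",o["grip_width"],"t",o["time"],o["tool_rot"])
x=[.6208,-.0472,.15]
if len(sys.argv)>1: x=[float(v) for v in sys.argv[1:4]]
rows(x,np.radians(42.8),o)
E
python3 st.py
```

```text
[ 0.623  -0.0484  0.1929] sd [0.0002 0.0001 0.0002] F [ 0.272   0.0531 -1.9995] M [-0.0351  0.0102  0.0038] w 0.027253279940449918 t 15.4167 [0.4013 0.9159 0.0001 0.0007]
row [ 0.008  -0.0028  0.143 ] -0.0003 n>= 1.0 q6 -1.0
```

```bash
python3 -m handwheel '[[0.008,-0.003,0.05,0],[0.008,-0.003,0.1,0],[0.008,-0.003,0.143,0],[0.008,-0.003,0.143,0],[0.008,-0.003,0.15,0],[0.008,-0.003,0.157,0],[0.008,-0.003,0.163,0],[0.008,-0.003,0.163,0]]' 0 40; python3 st.py .6208 -.0472 .145
```

```text
time: 16.08
position: [0.6206, -0.047, 0.1437]
tool_rot: [0.401, 0.916, 0.0, 0.001]
ft_force: [-0.1, 0.2, -2.1]
grip_width: 0.0275
grip_force: 40.0
[ 0.6206 -0.0469  0.1437] sd [0. 0. 0.] F [-0.2696  0.0366 -0.0357] M [-0.0384 -0.0202 -0.0132] w 0.027973918734730402 t 16.2833 [0.4012 0.916  0.0001 0.0007]
row [-0.001  -0.0001 -0.0044] -0.0003 n>= 0.0 q6 -1.0
```

```bash
python3 -m handwheel '[[0,0,0.004,0],[0,0,0.008,0],[0,0,0.012,0],[0,0,0.012,0]]' 0 40; python3 st.py .6208 -.0472 .13
```

```text
time: 16.62
position: [0.6208, -0.047, 0.143]
tool_rot: [0.401, 0.916, 0.0, 0.001]
ft_force: [-4.8, 0.0, 16.1]
grip_width: 0.0278
grip_force: 40.0
[ 0.6208 -0.047   0.143 ] sd [0. 0. 0.] F [-4.3922  0.7948 15.319 ] M [-0.0068  0.7956 -0.0197] w 0.027303104435695707 t 16.8167 [0.4011 0.916  0.0001 0.0014]
row [-0.0005 -0.0004  0.0434] -0.0002 n>= 0.3 q6 -1.0
```

```bash
python3 -m handwheel '[[0.0034,-0.0037,0,0],[0.0034,-0.0037,0,0],[0.0034,-0.0037,0,0]]' 0 40; python3 st.py .6208 -.0472 .13;python3 -m handwheel '[[0.0034,-0.0037,0,0],[0.0034,-0.0037,0,0],[0.0034,-0.0037,0,0]]' 0 40; python3 st.py .6208 -.0472 .13
```

```text
time: 17.07
position: [0.6205, -0.047, 0.1431]
tool_rot: [0.401, 0.916, 0.001, 0.003]
ft_force: [-3.3, 1.6, 13.9]
grip_width: 0.0275
grip_force: 40.0
[ 0.6205 -0.047   0.1431] sd [0. 0. 0.] F [-2.5057  1.3382 13.856 ] M [0.0945 0.3578 0.0042] w 0.027682135975583323 t 17.2667 [0.4012 0.916  0.0006 0.0027]
row [-0.0011  0.0001  0.0436] -0.0003 n>= 0.3 q6 -1.0
time: 17.52
position: [0.6202, -0.047, 0.1431]
tool_rot: [0.401, 0.916, 0.001, 0.004]
ft_force: [-0.5, 1.7, 13.0]
grip_width: 0.0276
grip_force: 40.0
[ 0.6202 -0.047   0.1431] sd [0. 0. 0.] F [-0.1625  1.9132 12.5486] M [ 0.2474 -0.0825  0.0215] w 0.02755077299013318 t 17.7167 [0.4013 0.916  0.0012 0.0041]
row [-0.0015  0.0007  0.0438] -0.0003 n>= 0.3 q6 -1.0
```

The socket is stopped about 13 mm above the washer, so this is probably a lateral offset rather than a wrong fit. I'll lift slightly and retry at the new offset.

```bash
python3 -m handwheel '[[0,0,-0.03,0],[0,0,-0.03,0],[0,0,-0.03,0],[0,0,-0.03,0]]' 0 40; python3 st.py .6208 -.0472 .13;python3 -m handwheel '[[0,0,0.012,0],[0,0,0.02,0],[0,0,0.026,0],[0,0,0.032,0],[0,0,0.032,0],[0,0,0.032,0]]' 0 40; python3 st.py .6208 -.0472 .13
```

```text
time: 18.05
position: [0.616, -0.0466, 0.1476]
tool_rot: [0.401, 0.916, -0.0, -0.001]
ft_force: [0.2, -0.5, -2.6]
grip_width: 0.0279
grip_force: 40.0
[ 0.6162 -0.0466  0.1474] sd [0.0002 0.0001 0.0001] F [-0.5131  0.2952 -2.0745] M [-0.0372  0.0093 -0.001 ] w 0.027926252029420996 t 18.25 [ 0.4012  0.916  -0.0001 -0.001 ]
row [-0.0118  0.01    0.058 ] -0.0003 n>= 0.4 q6 -1.0
time: 18.75
position: [0.6172, -0.0468, 0.1461]
tool_rot: [0.401, 0.916, -0.0, 0.001]
ft_force: [-11.9, 2.3, 36.1]
grip_width: 0.028
grip_force: 40.0
[ 0.6171 -0.0468  0.1461] sd [0. 0. 0.] F [-12.0255   2.0014  36.3246] M [ 0.2825  2.1383 -0.0266] w 0.027852852896617375 t 18.95 [ 0.4009  0.9161 -0.0001  0.0013]
row [-0.0091  0.008   0.0538] -0.0002 n>= 0.4 q6 -1.0
```

```bash
python3 -m handwheel '[[0,0,-0.036,0],[0,0,-0.036,0],[0,0,-0.036,0],[-0.016,0.016,-0.036,0],[-0.016,0.016,-0.036,0],[-0.016,0.016,-0.036,0]]' 0 40; python3 st.py .6225 -.0470 .141
```

```text
time: 19.45
position: [0.624, -0.0472, 0.1481]
tool_rot: [0.401, 0.916, -0.0, -0.001]
ft_force: [0.3, 0.4, -1.4]
grip_width: 0.0276
grip_force: 40.0
[ 0.6236 -0.0471  0.1485] sd [0.     0.     0.0002] F [-0.3555  0.1665 -2.322 ] M [-0.0387  0.0418  0.0181] w 0.027507230050890574 t 19.65 [ 0.4013  0.916  -0.0001 -0.0007]
row [ 0.0026 -0.0025  0.025 ] -0.0003 n>= 0.2 q6 -1.0
```

```bash
python3 -m handwheel '[[0,0,0.01,0],[0,0,0.018,0],[0,0,0.024,0],[0,0,0.03,0],[0,0,0.03,0]]' 0 40; python3 st.py .6225 -.0470 .141
```

```text
time: 20.07
position: [0.6239, -0.0472, 0.1429]
tool_rot: [0.401, 0.916, -0.0, 0.0]
ft_force: [-2.9, 0.6, 10.4]
grip_width: 0.0278
grip_force: 40.0
[ 0.6239 -0.0472  0.143 ] sd [0. 0. 0.] F [-3.0845  0.8441 10.6492] M [-0.0241  0.793  -0.0169] w 0.027383845113777526 t 20.2667 [ 0.4011  0.916  -0.0001  0.0005]
row [ 0.0037 -0.0031  0.0065] -0.0003 n>= 0.1 q6 -1.0
```

```bash
python3 -m handwheel '[[0.003,-0.003,0.004,0],[0.003,-0.003,0.005,0.01],[0.003,-0.003,0.005,0.02],[0.003,-0.003,0.005,0.028],[0.003,-0.003,0.005,0.028],[0.003,-0.003,0.005,0.028]]' 0 40; python3 st.py .6225 -.0470 .141;  python3 -m handwheel '[[0,0,0,-0.014],[0,0,0,-0.028],[0,0,0,-0.042],[0,0,0,-0.056],[0,0,0,-0.056],[0,0,0,-0.056]]' 0 40; python3 st.py .6225 -.0470 .141
```

```text
time: 20.77
position: [0.6227, -0.0484, 0.1393]
tool_rot: [0.479, 0.878, -0.001, 0.001]
ft_force: [-0.7, -4.9, -0.5]
grip_width: 0.0275
grip_force: 40.0
[ 0.6227 -0.0483  0.1393] sd [0. 0. 0.] F [-0.4508 -5.4176 -0.6634] M [-1.2311  0.2051  0.0199] w 0.02789320753637527 t 20.9667 [ 0.4795  0.8776 -0.001   0.0007]
row [ 0.0041  0.0017 -0.0058] -0.0281 n>= 1.4 q6 -0.82
time: 21.47
position: [0.6226, -0.0479, 0.1388]
tool_rot: [0.319, 0.948, -0.001, 0.0]
ft_force: [-0.1, -5.0, -3.0]
grip_width: 0.0275
grip_force: 40.0
[ 0.6226 -0.0479  0.1388] sd [0. 0. 0.] F [-0.6702 -5.2294 -2.6428] M [-1.1624  0.1045 -0.0251] w 0.027753075221974104 t 21.6667 [ 0.3194  0.9476 -0.0007  0.0001]
row [ 0.0021  0.0023 -0.0073] 0.0276 n>= 1.4 q6 -1.17
```

It has dropped in. I'll re-centre the yaw and push down.

```bash
python3 -m handwheel '[[0,-0.003,0,0.014],[0,-0.003,0,0.028],[0,-0.003,0.006,0.028],[0,-0.003,0.012,0.028],[0,-0.003,0.018,0.028],[0,-0.003,0.024,0.028],[0,-0.003,0.03,0.028],[0,-0.003,0.03,0.028],[0,-0.003,0.03,0.028]]' 0 40; python3 st.py .6225 -.0480 .128
```

```text
time: 22.42
position: [0.6222, -0.0476, 0.1298]
tool_rot: [0.401, 0.916, 0.0, -0.0]
ft_force: [0.2, -1.4, -2.8]
grip_width: 0.0278
grip_force: 40.0
[ 0.6222 -0.0476  0.1298] sd [0. 0. 0.] F [ 0.6218 -1.1552 -2.8899] M [-0.2805 -0.1823  0.0404] w 0.027662547941233483 t 22.6167 [0.4012 0.916  0.0002 0.    ]
row [-0.0018 -0.0001  0.0061] -0.0003 n>= 0.0 q6 -1.0
```

```bash
python3 -m handwheel '[[0,0,0.006,0],[0,0,0.012,0],[0,0,0.012,0],[0,0,0.012,0]]' 0 40; python3 st.py .6225 -.0480 .128
```

```text
time: 22.95
position: [0.6222, -0.0477, 0.1297]
tool_rot: [0.401, 0.916, 0.0, 0.001]
ft_force: [-4.3, -0.5, 13.6]
grip_width: 0.0281
grip_force: 40.0
[ 0.6222 -0.0477  0.1297] sd [0. 0. 0.] F [-4.3464 -0.5907 14.3197] M [-0.0631  0.7343 -0.0133] w 0.02766340725990767 t 23.15 [0.4012 0.916  0.0002 0.0006]
row [-0.0014 -0.0001  0.0057] -0.0003 n>= 0.0 q6 -1.0
```

```bash
python3 - <<'E'
from h import *
c=vision.camera("scene");f=c["frame"]
for l in("key","dish"):
  for d in vision.look_for("scene",l):print(l,round(d["conf"],2),d["point"],at_z(c,d["point"],.012))
p=proj(c,[*robot.get_obs()["position"][:2],.085]);r,q=map(int,p)
save("crop7.png",np.hstack([cv2.resize(f[r-50:r+25,q-40:q+35],(400,400),interpolation=2),cv2.resize(f[160:260,390:490],(400,400),interpolation=2)]))
E
```

```text
key 0.51 [208.8, 435.9] [0.60263418 0.28788011 0.012     ]
dish 0.66 [191.7, 298.0] [ 0.34188784 -0.00751279  0.012     ]
dish 0.6 [216.3, 429.2] [0.61205813 0.25607856 0.012     ]
dish 0.58 [107.4, 390.8] [0.2191408  0.41708627 0.012     ]
```

View pics/crop7.png

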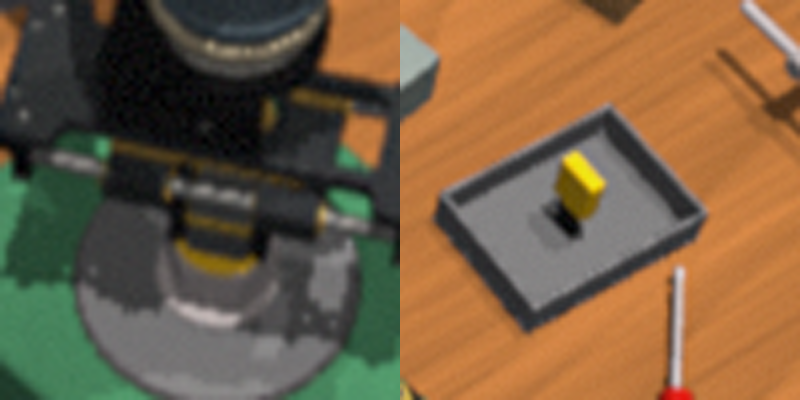

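The left half shows the yellow-band socket down on the washer at crop (215,290), still gripped. The right half shows the key standing in the far dish at (575,190). Both are as asked, so I'm handing in.

```bash
python3 -c "
from rig import job;print(job.hand_in())"
```

```text
the job is handed in; nothing more can be done
None
```

The job is handed in: the safety key is out of the switch box and standing in the far grey dish, and the yellow-band socket (socket_b) is seated on the nut, rim down on the washer, upright and still gripped; I sized the nut as 24 mm from the camera, so the red and blue sockets were not tried and stayed in the tray.

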